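Wedge the burnt wood panel just clear of its rest

ROBOT

A 7-joint arm with a two-finger parallel gripper is mounted at the origin on the work surface. World frame = base frame: x ahead of the robot, y to its left, z up, the work surface at z = 0. Lengths are in m, angles in rad, forces in N, time in s.
With the tool pointing down it reaches from about 0.4 to 0.85 m from the base axis. Payload 10.4 kg.
Tool frame: the origin (TCP) lies between the finger pads; the fingertips stand 14 mm ahead of it and the grasp point (between the pads) lies 5 mm behind it (r.finger_overhang is the z of the fingertips in the tool frame, in m); z points along the fingers, y is the line along which they close (so a half turn about z gives the same grasp; the last joint's range is limited). The gripper opens to 87 mm and grips with 3 to 60 N. Pads are 19 mm wide; open, the fingers measure 117 mm over their backs; the gripper's body (75 mm by 190 mm) begins 51 mm behind the grasp point.
Start: joints at [-1.27, 0.332, -0.065, 1.46, 0.022, 1.35, -0.088], TCP at [0.199, 0.593, 0.237] pointing down, gripper open.
Joint ranges: [-2.6, 2.6], [-0.5, 2.12], [-1.47, 1.34], [0.16, 2.42], [-1.27, 4.41], [0.06, 2.06], [-2.6, 2.6]. Speed limits (rad/s): [2.22, 2.22, 2.79, 2.79, 3.14, 3.14, 3.14].

INTERFACE

Orientations are given as a unit quaternion [x, y, z, w].
In Python, from bench import r, optics gives the robot as it stands.
- The arm moves only by the shell command python3 -m pendant 'ROWS' [FORCE]. ROWS is JSON, a list of rows, each a list of 7 numbers: the closure, from -1 (fully open) to 1 (shut), then the shift along the tool's x, y, z scaled (see below), then the turn, a rotation vector about the tool's x, y, z scaled (see below). In form: [[grip, x, y, z, rx, ry, rz], ...]. A call has 1 to 8 rows; each row is the pose to reach, as a shift and turn from the pose commanded when the call began, along the tool's axes at that moment; what a row does not reach only later rows make up. The controller multiplies each number of a shift by 0.3 m and each number of a turn by 120 degrees. A row lasts 1/8 s, in which the tool goes at most 62.5 mm and 10.7 degrees, less where a joint would pass 70% of its speed; a pose out of reach is approached as far as the arm can. A call with a number of a shift or a turn outside -1 to 1 is refused whole. A call with a gripper value outside its range is refused whole. The fingers move at their own pace and stop on an object; FORCE is the grip in N (left out, the last holds). Time passes only in rows, so rows that repeat a pose let the fingers close. It gives the time, the measured TCP pose, the force, the opening and the grip force at its end, in the units of the state.
- r.read_state(): the state, without advancing time (a new reading comes with each control period).
- optics.camera(name): name is "scene" or "top" or "wrist"; returns a dict with "pixels" (420x560x3 uint8, red, green, blue), "vfov" (degrees; the focal length in pixels is half the picture's height over the tangent of half this angle, whatever the lens; pixels are square), "cx", "cy" (the principal point, pixels), "rvec" (rotation vector, rad) and "tvec" (3), from world to camera coordinates, as OpenCV has them. Camera axes: x right, y down, z forward; pixel columns grow to the right and rows downward; lengths in m; the calibration is good to about 2 mm. The wrist camera is an equidistant fisheye: a pixel r from the principal point sees the ray r / f radians off the axis. A picture is of the moment at which its call begins. There is no depth.
- r.close_job(): hands the job in; it is judged then, once.
The state is a dict: "time": time; "joint_positions": joint angles; "joint_vel": joint speeds; "joint_torque": joint torques, N m; "ee_pos": TCP position; "eef_rot": TCP orientation; "ft_force": force on the tool from outside, world axes, zero at the start; "torque": the same for the moment, N m; "width": finger opening in m; "grip_force": force on a finger pad.
Only numpy, scipy, OpenCV 4.12 (cv2) and the standard library are available. Lean on these libraries where they do the work, as an engineer would, in place of code of your own. Each camera call takes 0.05 s, during which the arm holds its last target. There are 200 camera calls.

TASK

Take the wedge by its blue grip block, set it on the dark rest board in front of the picture panel, and push it thin end first, straight under the middle of the panel's bevelled front edge until that edge just lifts off the board by about 5 mm, which is when the front of the panel, seen from above, stands over the red band on the wedge. Finish while still gripping the wedge there, flat on the board and with the panel resting on it, so that a colleague could slip a felt pad beneath. Do not touch the panel with the hand, keep it back in its place on the rest, and leave the mug, the jar and the burner unit alone.

Things in the scene. Friction and masses are not known exactly. Their poses are not given: they have to be found in the camera images.
- rest: Fixed dark rest board, 320 (x) x 250 (y) x 12 mm, on the table. Origin at table height; +x points from the open front (robot side, board starts at x = -170 mm) to the rear stop; board top at z = 12 mm, bare in front of the panel. Rear stop: front face at x = 128 mm, 32 mm high. Side cheeks x = 58 to 128 mm, inner faces y = +-105 mm, 26 mm high.
- panel: Loose pale wood slab with a burnt owl picture, 130 (x) x 200 (y) x 26 mm, about 0.45 kg, flat on the rest, its back 0 to 4 mm from the rear stop, axes as the rest's within 1 degree. Origin: centre of underside. Front at x = -65 mm; lower front edge bevelled over the whole width, from z = 0 at x = -49 mm to z = 5 mm at x = -65 mm, so a thin tip starts under it.
- panel_edge (a point): Middle of the panel's lower front edge, where the flat underside meets the bevel (panel x = -49 mm, z = 0), 16 mm behind the front seen from above. It starts on the board (12 mm above the table); its height above the board is the lift. The panel pivots about its lower back edge, 114 mm behind.
- wedge: Loose wooden wedge, 120 (x) x 36 (y) mm, 90 g, flat on the table left or right of the rest. Origin: centre of underside. Thin end at x = +60 mm, 2 mm thick; top rises 1 mm per 6 mm to x = -20 mm: lift = 2 mm + d/6 with the panel's lower edge d behind the tip. Blue grip block x = -60 to -20 mm, 36 mm wide, 50 mm high. Red band 26 to 38 mm behind the tip. Points within 46 degrees of straight ahead.
- wedge_tip (a point): Middle of the wedge's thin end, at its underside (wedge x = +60 mm, z = 0).
- wedge_grip (a point): Centre of the blue grip block's gripping zone (wedge x = -40 mm, 30 mm above the wedge's underside).
- mug: Bystander: loose blue mug, 80 mm across, 90 mm tall, standing on the table on the side of the rest away from the wedge. Origin at the centre of its underside; handle at +y.
- varnish: Bystander: loose amber glass jar with a black lid, 60 mm across, 85 mm tall, standing far to the robot's right. Origin at the centre of its underside.
- burner: Bystander: loose black pen-burner power unit, 100 (x) x 140 (y) x 75 mm, standing far to the robot's left. Origin at the centre of its underside.
Not all that is in view belongs to the job. There is more than one size of the wedge; the job needs the larger.

How it is judged:
By the outcome, as a careful person would: the job done as asked, in the order asked, and still so for the second after the job is handed in, while the arm keeps its last pose, push and grip.
It also fails if it takes over 42 s, if anything falls off the work surface, if the arm or the gripper's body presses on something with over 40 N, if the wrist force passes 120 N, or if a joint passes its speed limit or range.

## Working session

There is one attempt and no reset: what is moved stays moved. The work goes in short steps, Python scripts to look and compute and a shell command to move; the robot and the scene stay as the last step left them, time stands still between calls to the robot, and variables do not carry over. Pictures are saved under pics/ and viewed, at most 10 in all, crops included, and the job is handed in when it is done.

```bash
ls; mkdir -p pics
python3 - <<'E'
from bench import r, optics
import cv2
print(r.read_state())
for n in("scene","top"):
    c=optics.camera(n); cv2.imwrite(f"pics/{n}0.png",c["pixels"][:,:,::-1]); print(n,c["vfov"],c["cx"],c["cy"],c["rvec"],c["tvec"])
E
```

```text
pics
{'time': 0.0, 'joint_positions': array([-1.26957691,  0.33287127, -0.06467957,  1.46091877,  0.02163176,
        1.34990572, -0.08849418]), 'joint_vel': array([-7.08037463e-05,  4.00956131e-04, -4.22556309e-04,  1.45041857e-03,
        4.07631848e-04, -1.50807483e-03, -1.50302680e-04]), 'joint_torque': array([-7.79956554e-04, -6.23257613e+01,  2.41310470e-02, -3.89910936e+01,
       -6.13478338e-02,  3.98213882e-02,  1.64878516e-04]), 'ee_pos': array([0.19878028, 0.59216781, 0.23576503]), 'eef_rot': array([ 1.61196285e-01,  9.86922116e-01, -7.00691148e-04, -6.25647607e-05]), 'ft_force': array([ 0.38124095, -0.13859782, -0.3891228 ]), 'torque': array([0.03250233, 0.01493312, 0.00616174]), 'grip_force': 0.0, 'width': 0.08710225462198855}
scene 50.56318493372837 278.19480712493674 204.5974003001283 [ 1.82731536  1.72956778 -0.67039898] [-0.09972026 -0.33489395  1.63270426]
top 51.96706076458821 288.9649127952806 207.51588450261812 [ 2.15186214 -2.17502281  0.12150027] [0.04347031 0.55480181 0.96337968]
```

View pics/scene0.png

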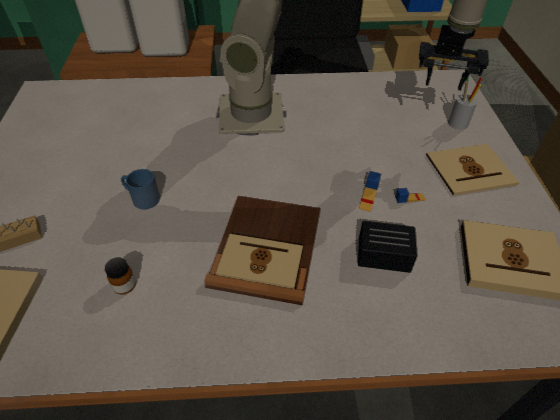

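View pics/top0.png

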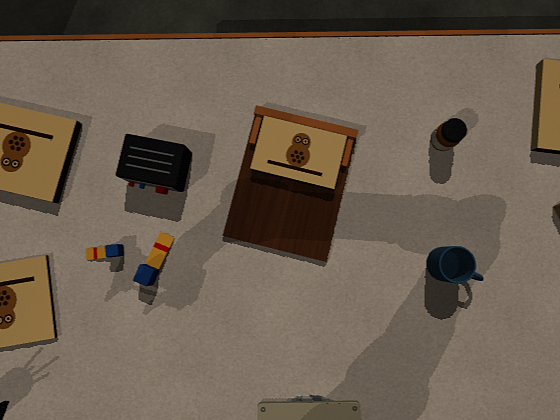

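The top view shows two wedges, a larger one at about (155,258) and a smaller one at about (105,252). The longer one fits the description of 120 mm with a red band. The rest is centred near (290,185), the mug is at (452,265), the jar at (450,133) and the burner at (155,162). I'll confirm with one enlarged crop.

```bash
cat > h.py <<'E'
import numpy as np, cv2
from bench import r, optics
def cam(n):
    c=optics.camera(n); h=c["pixels"].shape[0]
    f=h/2/np.tan(np.radians(c["vfov"])/2)
    c["K"]=np.array([[f,0,c["cx"]],[0,f,c["cy"]],[0,0,1.]]); c["R"]=cv2.Rodrigues(np.array(c["rvec"],float))[0]; c["t"]=np.array(c["tvec"],float); c["n"]=n; c["f"]=f
    return c
def proj(c,P):
    P=np.atleast_2d(P)@c["R"].T+c["t"]
    if c["n"]=="wrist":
        th=np.arctan2(np.hypot(P[:,0],P[:,1]),P[:,2]); ph=np.arctan2(P[:,1],P[:,0])
        return np.c_[c["cx"]+c["f"]*th*np.cos(ph),c["cy"]+c["f"]*th*np.sin(ph)]
    p=P@c["K"].T; return p[:,:2]/p[:,2:]
def ray(c,uv,z):
    uv=np.atleast_2d(np.array(uv,float)); d=(uv-[c["cx"],c["cy"]])/c["f"]
    if c["n"]=="wrist":
        th=np.linalg.norm(d,axis=1); v=np.c_[d/th[:,None]*np.sin(th)[:,None],np.cos(th)]
    else: v=np.c_[d,np.ones(len(d))]
    v=v@c["R"]; o=-c["R"].T@c["t"]
    return o+v*((z-o[2])/v[:,2])[:,None]
def crop(c,x0,y0,x1,y1,s,name):
    cv2.imwrite(f"pics/{name}.png",cv2.resize(c["pixels"][y0:y1,x0:x1,::-1],None,fx=s,fy=s,interpolation=cv2.INTER_CUBIC))
E
python3 - <<'E'
from h import *
c=cam("top"); crop(c,80,98,370,298,2.75,"crop0")
im=c["pixels"].astype(int)
hsv=cv2.cvtColor(c["pixels"],cv2.COLOR_RGB2HSV)
# corners, rough
for n,p,z in [("bigblue",(146,274),.05),("bigtip",(166,236),.0),("smallblue",(115,251),.03),("smalltip",(87,254),0),("restFL",(224,241),.012),("restFR",(326,263),.012),("panFL",(251,172),.038),("panFR",(334,188),.038),("stopR",(357,131),.044),("stopL",(257,107),.044)]:
    print(n,ray(c,p,z).round(3))
E
```

```text
bigblue [[0.408 0.357 0.05 ]]
bigtip [[0.494 0.329 0.   ]]
smallblue [[0.46  0.436 0.03 ]]
smalltip [[0.454 0.514 0.   ]]
restFL [[0.48  0.19  0.012]]
restFR [[ 0.427 -0.047  0.012]]
panFL [[0.638 0.125 0.038]]
panFR [[ 0.599 -0.067  0.038]]
stopR [[ 0.731 -0.123  0.044]]
stopL [[0.791 0.11  0.044]]
```

View pics/crop0.png

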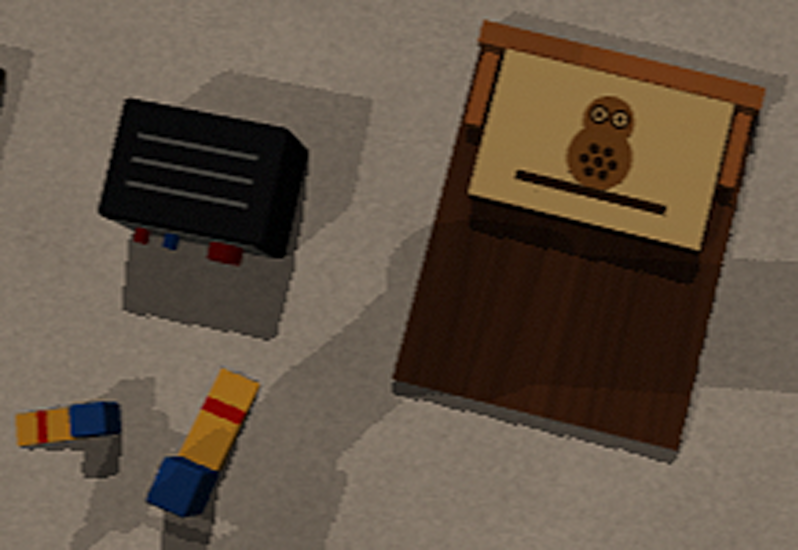

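The crop confirms two candidates: the large wedge (blue block at about pixel (146,274), tip at (168,235)) and the small one (about (105,252)). The larger is the one for the job. Next I'll fit the poses with the outlines.

```bash
cat >> h.py <<'E'
from scipy.optimize import minimize, least_squares
def T(p,P):
    c,s=np.cos(p[2]),np.sin(p[2]); P=np.atleast_2d(np.array(P,float))
    return np.c_[p[0]+c*P[:,0]-s*P[:,1], p[1]+s*P[:,0]+c*P[:,1], P[:,2]]
def box(x0,x1,y0,y1,z0,z1): return np.array([[x,y,z] for x in(x0,x1) for y in(y0,y1) for z in(z0,z1)],float)
BLUE=box(-.06,-.02,-.018,.018,0,.05)
YEL=np.array([[.06,s*.018,z] for s in(1,-1) for z in(0,.002)]+[[-.02,s*.018,z] for s in(1,-1) for z in(0,.0153)])
S=4
def sil(c,P,win):
    q=(proj(c,P)-win[:2]+.5)*S; m=np.zeros(((win[3]-win[1])*S,(win[2]-win[0])*S),np.uint8)
    cv2.fillConvexPoly(m,np.round(cv2.convexHull(q.astype(np.float32))*16).astype(np.int32),1,shift=4); return m>0
def masks(c,win):
    im=c["pixels"][win[1]:win[3],win[0]:win[2]]
    im=cv2.resize(im,None,fx=S,fy=S,interpolation=cv2.INTER_LINEAR); h=cv2.cvtColor(im,cv2.COLOR_RGB2HSV)
    b=(h[...,0]>100)&(h[...,0]<130)&(h[...,1]>130); y=((h[...,0]<32)|(h[...,0]>170))&(h[...,1]>130)
    return b,b|y
def fitw(views,p0,z0=0.):
    ms=[(c,w)+masks(c,w) for c,w in views]
    def cost(p):
        e=0
        for c,w,b,a in ms:
            B=sil(c,T(p,BLUE)+[0,0,z0],w); Y=sil(c,T(p,YEL)+[0,0,z0],w)|B
            e+=((B^b).sum()/b.sum()+(Y^a).sum()/a.sum())
        return e/len(ms)/2
    best=min((minimize(cost,np.array(p0)+d,method="Nelder-Mead",options=dict(initial_simplex=np.array(p0)+d+np.array([[0,0,0],[.01,0,0],[0,.01,0],[0,0,.08]]),xatol=1e-5,fatol=1e-6)) for d in ([0,0,0],[.005,-.005,.05],[-.005,.005,-.05])),key=lambda m:m.fun)
    return best.x,best.fun
E
cat > fit.py <<'E'
from h import *
t,s=cam("top"),cam("scene")
wt=(130,225,182,295); ws=(352,165,388,218)
p0=[.45,.345,-.35]
for v in ([(t,wt)],[(s,ws)],[(t,wt),(s,ws)]): print("wedge",*fitw(v,p0))
cr=lambda u,v:(80+u/2.75-.3,98+v/2.75-.3)
# rest: model pts vs top pixels
M=np.array([[-.17,.125,.012],[-.17,-.125,.012],[.128,.105,.044],[.128,-.105,.044]])
U=np.array([cr(395,381),cr(672,452)])
f=least_squares(lambda p:(proj(t,T(p,M[:2]))-U).ravel(),[.6,.05,-.3]); print("rest",f.x,f.fun.round(2))
PM=np.array([[-.065,.1,.038],[-.065,-.1,.038],[.065,-.1,.038],[.065,.1,.038]])
UP=np.array([cr(469,195),cr(700,250),cr(733,102),cr(505,50)])
g=least_squares(lambda p:(proj(t,T(p,PM))-UP).ravel(),[.65,.05,-.3]); print("panel",g.x,g.fun.round(2))
d=g.x[:2]-f.x[:2]; a=f.x[2]; print("panel in rest",d@[np.cos(a),np.sin(a)],d@[-np.sin(a),np.cos(a)], np.degrees(g.x[2]-a))
UPs=np.array([(225,234),(304,245),(297,291),(217,281)])
print("scene check panel corners",proj(s,T(g.x,PM[[3,0,1,2]])).round(1)); print("scene rest corners",proj(s,T(f.x,M[:2])).round(1))
crop(s,200,160,400,310,4,"scrop")
E
python3 fit.py
```

```text
wedge [ 0.44396385  0.34934753 -0.40565947] 0.15083950115602746
wedge [ 0.43737342  0.34939034 -0.37184669] 0.34553989908951566
wedge [ 0.44363881  0.34821125 -0.36951291] 0.26376418413984637
rest [ 0.62469122  0.03078173 -0.26030139] [-1.62 -0.44  1.61  0.39]
panel [ 0.68476631  0.01406888 -0.24319626] [-0.23  0.16  0.04 -0.18  0.22  0.11 -0.02 -0.09]
panel in rest 0.0623527205715904 -0.0006881985399113217 0.9800518692626
scene check panel corners [[294.3 287.5]
 [302.3 245.8]
 [228.9 234.7]
 [215.4 274.6]]
scene rest corners [[320.4 208.5]
 [237.6 195.7]]
```

View pics/scrop.png

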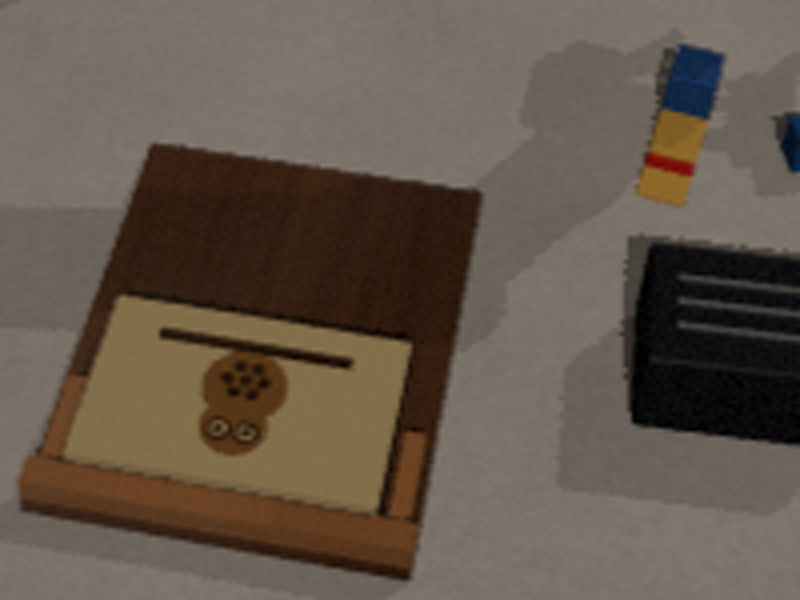

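The scene crop agrees with the panel pose: the predicted corners (302.3,245.8) and (228.9,234.7) compare with (302.7,245.3) and (229.5,233.8) seen. Next I'll move above the wedge and refine its pose from the wrist camera.

```bash
cat >> h.py <<'E'
from scipy.spatial.transform import Rotation as Ro
def move(tgt,yaw):
    "row numbers for TCP to tgt with tool down, tool y along yaw+90deg (wedge yaw), from the measured pose"
    st=r.read_state(); R=Ro.from_quat(st["eef_rot"]); y=yaw
    G=np.array([[-np.cos(y),-np.sin(y),0],[-np.sin(y),np.cos(y),0],[0,0,-1]]) .T
    G=np.c_[[-np.cos(y),-np.sin(y),0],[-np.sin(y),np.cos(y),0],[0,0,-1]]
    d=R.inv().apply(np.array(tgt)-st["ee_pos"]); w=(R.inv()*Ro.from_matrix(G)).as_rotvec()
    print("row",(d/.3).round(4),(w/np.radians(120)).round(4),"dist",np.linalg.norm(d).round(3),"deg",np.degrees(np.linalg.norm(w)).round(1))
def wtcp(p,z):  # TCP for gripping wedge pose p with underside at z
    return np.r_[T(p,[[-.04,0,0]])[0,:2], z+.025]
E
python3 - <<'E'
from h import *
cr=lambda u,v:(80+u/2.75-.3,98+v/2.75-.3); cs=lambda u,v:(200+u/4-.4,160+v/4-.4)
t,s=cam("top"),cam("scene")
M=np.array([[.06,.018,.002],[.06,-.018,.002],[.034,.018,.0063],[.034,-.018,.0063],[.022,.018,.0083],[.022,-.018,.0083]])
Ut=np.array([cr(224,369),cr(259,381),cr(206,398),cr(247,412),cr(201,408),cr(243,424)])
Us=np.array([cs(684,206),cs(639,194)])
f=least_squares(lambda p:np.r_[(proj(t,T(p,M))-Ut).ravel(),(proj(s,T(p,M[:2]))-Us).ravel()],[.44,.35,-.38]); print(f.x,f.fun.round(1))
p=f.x; q=wtcp(p,.11); print(q); move(q,p[2])
E
```

```text
[ 0.44187141  0.34720722 -0.36140449] [-1.2 -0.2  0.2  0.7  0.7 -0.4 -0.  -0.2  0.3  0.7 -0.7  0.2  0.   0.7
 -0.9  0.9]
[0.40445536 0.36135076 0.135     ]
row [-0.8949 -0.5122  0.3381] [-0.0001 -0.      0.0179] dist 0.326 deg 2.2
```

```bash
python3 -m pendant '[[-0.4,-0.2,-0.1,0,0,0,0],[-0.4,-0.38,-0.21,0.05,0,0,0.018],[-0.4,-0.56,-0.32,0.1,0,0,0.018],[-0.4,-0.73,-0.42,0.15,0,0,0.018],[-0.4,-0.895,-0.512,0.25,0,0,0.018],[-0.4,-0.895,-0.512,0.338,0,0,0.018],[-0.4,-0.895,-0.512,0.338,0,0,0.018],[-0.4,-0.895,-0.512,0.338,0,0,0.018]]'
python3 - <<'E'
from h import *
c=cam("wrist"); cv2.imwrite("pics/w1.png",c["pixels"][:,:,::-1]); print(r.read_state()["ee_pos"],c["f"],c["cx"],c["cy"])
p=[.4419,.3472,-.3614]
print(proj(c,T(p,[[.06,.018,.002],[.06,-.018,.002],[-.02,.018,.05],[-.02,-.018,.05],[-.06,.018,.05],[-.06,-.018,.05]])).round(0))
E
```

```text
time: 1.35
ee_pos: [0.4041, 0.3629, 0.1363]
eef_rot: [0.179, 0.984, 0.001, 0.0]
ft_force: [0.2, 0.3, 0.4]
width: 0.0613
grip_force: 0.0
[0.40421981 0.3631099  0.13659969] 325.19226210127806 279.9098669105235 206.10780125263454
[[296. 299.]
 [260. 299.]
 [301. 242.]
 [254. 242.]
 [302. 192.]
 [253. 192.]]
```

View pics/w1.png

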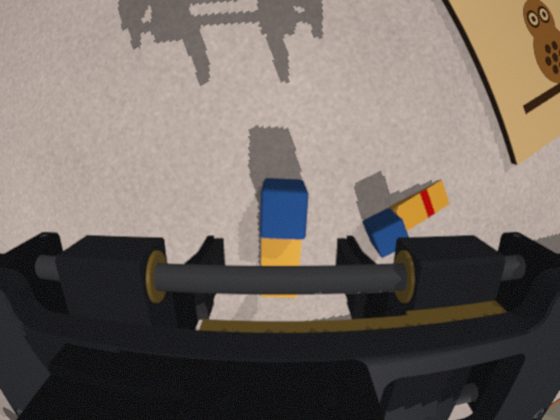

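The wrist view shows the block's top face at about columns 261–308, ending at row 238, and the tip at columns 261–299, row 297. The prediction was 254–301 for the block and 260–296 for the tip, so the yaw is slightly more negative. I'll refit on the wrist view.

Run:
```python
from h import *
c=cam("wrist"); w=(240,165,325,255); 
b,_=masks(c,w); im=c["pixels"]; h=cv2.cvtColor(cv2.resize(im[w[1]:w[3],w[0]:w[2]],None,fx=S,fy=S),cv2.COLOR_RGB2HSV)
b=(h[...,0]>95)&(h[...,0]<135)&(h[...,1]>100)
ys,xs=np.where(b); print("bbox",xs.min()/S+240,xs.max()/S+240,ys.min()/S+165,ys.max()/S+165)
tip=np.array([(299.5,297),(261,297)]); M=np.array([[.06,.018,.0],[.06,-.018,.0]])
def cost(p):
    B=sil(c,T(p,BLUE),w); e=(B^b).sum()/b.sum(); d=proj(c,T(p,M))-tip
    return e+0.002*(d**2).sum()*.5
for p0 in ([.444,.349,-.405],[.442,.348,-.37]):
    m=minimize(cost,p0,method="Nelder-Mead",options=dict(initial_simplex=np.array(p0)+np.array([[0,0,0],[.006,0,0],[0,.006,0],[0,0,.05]]),xatol=1e-5,fatol=1e-6)); print(m.x,m.fun,proj(c,T(m.x,M)).round(1).tolist())
p=m.x; q=wtcp(p,0); print(q); move(q,p[2])
```

```text
bbox 260.0 307.0 178.75 238.25
[ 0.44225104  0.35129401 -0.38018583] 0.15555402690737616 [[298.2, 296.9], [262.4, 296.4]]
[ 0.44259675  0.35098074 -0.37924163] 0.15514661518723394 [[298.1, 297.3], [262.3, 296.8]]
[0.40543893 0.36578939 0.025     ]
row [-3.000e-04  8.800e-03  3.721e-01] [0.0011 0.0002 0.0094] dist 0.112 deg 1.1
```

```bash
python3 -m pendant '[[-0.4,0,0.009,0,0,0,0.011],[-0.4,0,0.009,0.15,0,0,0.011],[-0.4,0,0.009,0.28,0,0,0.011],[-0.4,0,0.009,0.35,0,0,0.011],[-0.4,0,0.009,0.372,0,0,0.011],[-0.4,0,0.009,0.372,0,0,0.011],[-0.4,0,0.009,0.372,0,0,0.011]]'
python3 -m pendant '[[1,0,0,0,0,0,0],[1,0,0,0,0,0,0],[1,0,0,0,0,0,0],[1,0,0,0,0,0,0],[1,0,0,0,0,0,0]]' 25
python3 - <<'E'
from h import *
c=cam("wrist"); cv2.imwrite("pics/w2.png",c["pixels"][:,:,::-1])
E
```

```text
time: 2.33
ee_pos: [0.406, 0.3648, 0.0248]
eef_rot: [0.191, 0.982, 0.001, 0.0]
ft_force: [0.2, 0.1, -0.2]
width: 0.0608
grip_force: 0.0
time: 2.95
ee_pos: [0.4056, 0.3642, 0.0237]
eef_rot: [0.191, 0.982, 0.0, 0.0]
ft_force: [0.1, 1.0, 3.2]
width: 0.0358
grip_force: 25.0
```

View pics/w2.png

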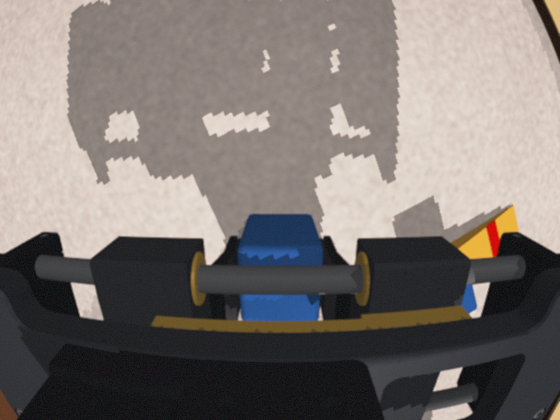

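The wrist view shows the blue block held between the pads at about (280,265), with width 36 mm and grip force 25 N. Next: lift it and carry it to the front of the panel.

```bash
python3 -m pendant '[[1,0,0,-0.05,0,0,0],[1,0,0,-0.2,0,0,0],[1,0,0,-0.35,0,0,0],[1,0,0,-0.4,0,0,0],[1,0,0,-0.4,0,0,0]]'
python3 - <<'E'
from h import *
P=[.6848,.0141,-.2432]
q=T(P,[[-.19,0,0]])[0]; q[2]=.144; print(q); move(q,P[2])
E
```

```text
time: 3.62
ee_pos: [0.4058, 0.3644, 0.1445]
eef_rot: [0.191, 0.982, 0.001, 0.0]
ft_force: [-0.4, -0.3, -0.9]
width: 0.0358
grip_force: 25.0
[0.50039125 0.05985384 0.144     ]
row [-6.732e-01 -8.226e-01  5.000e-04] [ 0.0009  0.0003 -0.0675] dist 0.319 deg 8.1
```

```bash
python3 -m pendant '[[1,-0.08,-0.1,0,0,0,0],[1,-0.2,-0.24,0,0,0,-0.02],[1,-0.33,-0.4,0,0,0,-0.05],[1,-0.46,-0.56,0,0,0,-0.068],[1,-0.58,-0.71,0,0,0,-0.068],[1,-0.65,-0.79,0,0,0,-0.068],[1,-0.673,-0.823,0,0,0,-0.068],[1,-0.673,-0.823,0,0,0,-0.068]]'
python3 -m pendant '[[1,0,0,0,0,0,0],[1,0,0,0.1,0,0,0],[1,0,0,0.2,0,0,0],[1,0,0,0.25,0,0,0],[1,0,0,0.28,0,0,0],[1,0,0,0.28,0,0,0],[1,0,0,0.28,0,0,0]]'
python3 - <<'E'
from h import *
t,s=cam("top"),cam("scene")
a=cv2.resize(t["pixels"][95:290,215:365],(400,520),interpolation=cv2.INTER_CUBIC); b=cv2.resize(s["pixels"][160:290,200:300],(400,520),interpolation=cv2.INTER_CUBIC)
cv2.imwrite("pics/ab.png",np.hstack([a,b])[:,:,::-1])
P=[.6848,.0141,-.2432]
st=r.read_state(); print(st["ee_pos"],st["ft_force"])
W=T(P,[[-.15,0,0]])[0]; print("expected tip corners top",proj(t,T(np.r_[W[:2],P[2]],[[.06,.018,.03],[.06,-.018,.03]])))
E
```

```text
time: 4.62
ee_pos: [0.4994, 0.0595, 0.1426]
eef_rot: [0.121, 0.993, -0.0, -0.001]
ft_force: [-1.3, 0.6, -0.5]
width: 0.0359
grip_force: 25.0
time: 5.5
ee_pos: [0.5006, 0.0596, 0.0604]
eef_rot: [0.121, 0.993, 0.0, 0.001]
ft_force: [0.4, -0.4, -0.3]
width: 0.0358
grip_force: 25.0
[0.50054908 0.05957862 0.0602927 ] [-0.08070462  0.18923883 -0.04861739]
expected tip corners top [[281.987995   187.73896776]
 [297.07430982 191.2705362 ]]
```

View pics/ab.png

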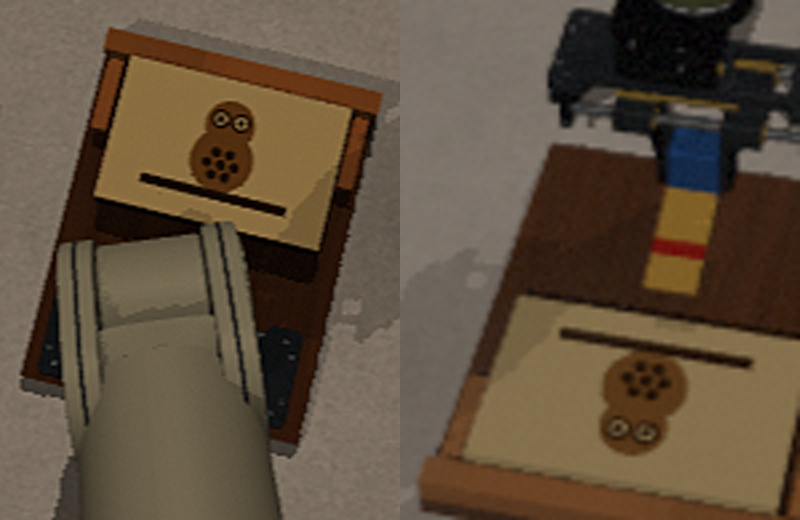

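The left half is the top view, where the arm hides the wedge. In the right half, the scene view, the wedge hovers over the board pointing at the panel. Its tip corners are at scene pixels (261,232) and (274,234), and the band is at (269,221). I'll check its pose against the panel.

```bash
cat > chk.py <<'E'
from h import *
import sys
z0=float(sys.argv[1]); P=[.6848,.0141,-.2432]
s=cam("scene"); win=(245,180,300,240) if len(sys.argv)<3 else tuple(map(int,sys.argv[2].split(',')))
st=r.read_state(); R=Ro.from_quat(st["eef_rot"]).as_matrix(); yaw=np.arctan2(-R[1,0],-R[0,0]); g=st["ee_pos"]
pw=np.r_[g[:2]+.04*np.array([np.cos(yaw),np.sin(yaw)]),yaw]
q=T([0,0,-P[2]],[[g[0]-P[0],g[1]-P[1],0]])[0]; print("TCP in panel",q.round(4),"rel yaw deg",np.degrees(yaw-P[2]).round(2),"tilt",np.degrees(np.arcsin(R[:2,2])).round(2),"z",g[2].round(4))
print("pred tip/band scene px from TCP",proj(s,T(pw,[[.06,-.018,.002+z0],[.06,.018,.002+z0],[.034,-.018,.0063+z0],[.034,.018,.0063+z0]])).round(1).tolist())
print("force",st["ft_force"].round(2),st["torque"].round(2),"t",st["time"],st["width"],st["grip_force"])
E
python3 chk.py .0366
python3 - <<'E'
from h import *
s=cam("scene"); P=[.6848,.0141,-.2432]
X=ray(s,[(261.0,231.8),(274.0,233.5)],.0386); print(X, T([0,0,-P[2]],X-[P[0],P[1],0]).round(4))
E
```

```text
TCP in panel [-0.1899 -0.0003  0.    ] rel yaw deg 0.06 tilt [0.06 0.03] z 0.0602
pred tip/band scene px from TCP [[260.5, 231.9], [273.5, 233.9], [262.5, 223.7], [275.4, 225.6]]
force [ 0.95  0.23 -0.61] [ 0.01 -0.    0.01] t 5.65 0.03593634982800932 24.991744172293693
[[0.59278225 0.01944376 0.0386    ]
 [0.60055045 0.05430831 0.0386    ]] [[-0.0906 -0.017   0.0386]
 [-0.0915  0.0187  0.0386]]
```

The wedge is within 1 mm of the expected pose and square to the panel. Lower it to contact.

```bash
python3 -m pendant '[[1,0,0,0.03,0,0,0],[1,0,0,0.06,0,0,0],[1,0,0,0.075,0,0,0],[1,0,0,0.08,0,0,0],[1,0,0,0.083,0,0,0],[1,0,0,0.083,0,0,0],[1,0,0,0.083,0,0,0]]'; python3 chk.py .012
```

```text
time: 6.58
ee_pos: [0.4996, 0.0593, 0.0356]
eef_rot: [0.121, 0.993, 0.0, -0.001]
ft_force: [-11.5, -2.1, 20.6]
width: 0.0358
grip_force: 25.0
TCP in panel [-0.1907 -0.0007  0.    ] rel yaw deg 0.05 tilt [-0.08  0.03] z 0.0356
pred tip/band scene px from TCP [[260.6, 237.3], [273.5, 239.3], [262.6, 229.2], [275.3, 231.1]]
force [-10.55  -2.1   20.67] [-0.49  2.26 -0.05] t 6.625 0.035615038357513236 24.994931628461927
```

```bash
python3 -m pendant '[[1,0,0,-0.0025,0,0,0],[1,-0.01,0,-0.0025,0,0,0],[1,-0.03,0,-0.0025,0,0,0],[1,-0.055,0,-0.0025,0,0,0],[1,-0.08,0,-0.0025,0,0,0],[1,-0.1,0,-0.0025,0,0,0],[1,-0.11,0,-0.0025,0,0,0],[1,-0.11,0,-0.0025,0,0,0]]'; python3 chk.py .012
```

```text
time: 7.62
ee_pos: [0.5319, 0.0521, 0.0357]
eef_rot: [0.121, 0.993, 0.0, -0.0]
ft_force: [-4.8, 1.9, 9.1]
width: 0.0361
grip_force: 25.0
TCP in panel [-0.1575  0.      0.    ] rel yaw deg 0.08 tilt [-0.04  0.05] z 0.0357
pred tip/band scene px from TCP [[258.3, 246.9], [271.4, 248.9], [260.3, 238.4], [273.2, 240.4]]
force [-5.1   1.41  9.03] [0.24 1.   0.  ] t 7.675 0.03594267432282682 24.99388261931017
```

```bash
python3 -m pendant '[[1,-0.01,0,0,0,0,0],[1,-0.02,0,0,0,0,0],[1,-0.03,0,0,0,0,0],[1,-0.04,0,0,0,0,0],[1,-0.05,0,0,0,0,0],[1,-0.06,0,0,0,0,0],[1,-0.068,0,0,0,0,0],[1,-0.068,0,0,0,0,0]]'; python3 chk.py .012;  python3 - <<'E'
from h import *
s=cam("scene"); w=cam("wrist"); crop(s,200,190,330,290,6,"s5")
P=[.6848,.0141,-.2432]; M=T(P,[[-.065,.1,.038],[-.065,-.1,.038],[.065,-.1,.038],[.065,.1,.038]])
print("panel corners pred, no lift",proj(s,M).round(1).tolist(), "front lifted 5.7mm",proj(s,M[:2]+[0,0,.0057]).round(1).tolist(),"moved 2mm back",proj(s,M+[.00194,-.0005,0]).round(1).tolist())
E
```

```text
time: 8.68
ee_pos: [0.5497, 0.0481, 0.0356]
eef_rot: [0.12, 0.993, 0.001, -0.003]
ft_force: [-15.6, 4.0, 17.8]
width: 0.0359
grip_force: 25.0
TCP in panel [-0.1393  0.0005  0.    ] rel yaw deg 0.13 tilt [-0.29  0.1 ] z 0.0356
pred tip/band scene px from TCP [[257.0, 252.3], [270.3, 254.3], [259.1, 243.7], [272.1, 245.6]]
force [-15.05   3.87  18.69] [0.79 3.34 0.02] t 8.725 0.03592128807629402 24.99735462712124
panel corners pred, no lift [[302.3, 245.9], [228.9, 234.7], [215.4, 274.6], [294.4, 287.6]] front lifted 5.7mm [[302.4, 244.5], [228.7, 233.3]] moved 2mm back [[302.2, 246.4], [228.7, 235.2], [215.1, 275.2], [294.2, 288.3]]
```

View pics/s5.png

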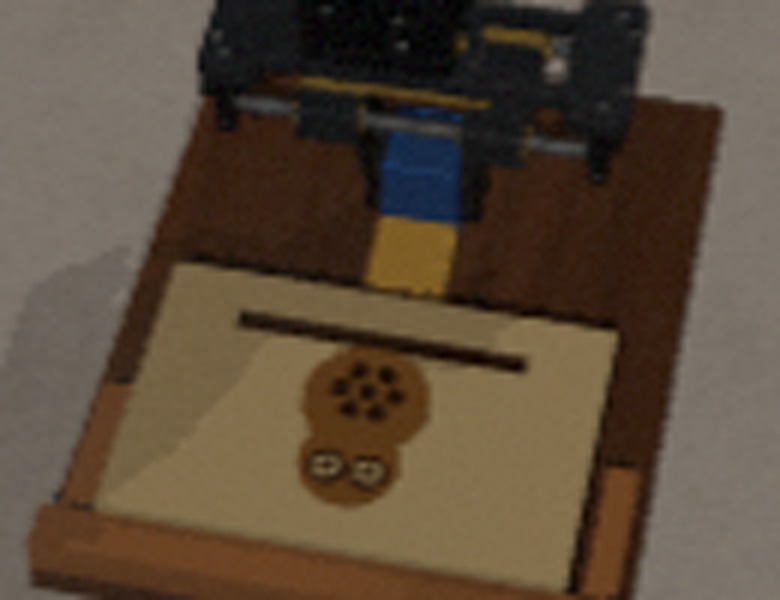

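Seen from the scene camera, the wedge is under the middle of the panel front. The yellow part meets the panel edge around pixel (267,238), and the panel corners are nearly where they were. I'll check for grip slip, then continue the last stretch with a firmer grip.

```bash
cat > slip.py <<'E'
from h import *
s=cam("scene"); st=r.read_state(); R=Ro.from_quat(st["eef_rot"]).as_matrix(); yaw=np.arctan2(-R[1,0],-R[0,0])
g=st["ee_pos"]; pw=np.r_[g[:2]+.04*np.array([np.cos(yaw),np.sin(yaw)]),yaw]
print("block front base pred",proj(s,T(pw,[[-.02,-.018,.0273],[-.02,.018,.0273]])).round(1).tolist())
# blue/yellow boundary along wedge centre line, subpixel
L=np.linspace(-.035,.02,400); im=cv2.cvtColor(s["pixels"],cv2.COLOR_RGB2LAB)[...,2].astype(np.float32)
for y in (-.008,0,.008):
    zz=np.where(L<-.02,.0273,.012+.002+(.06-L)/6)
    uv=proj(s,T(pw,np.c_[L,L*0+y,zz])).astype(np.float32)
    v=cv2.remap(im,uv[:,:1],uv[:,1:],cv2.INTER_LINEAR)[:,0]; i=np.argmax(np.gradient(cv2.GaussianBlur(v[:,None],(1,31),0)[:,0])); print("boundary at wedge x",L[i].round(4),"(expect -0.020)")
E
python3 slip.py
python3 -m pendant '[[1,0,0,0,0,0,0],[1,0,0,-0.001,0,0,0],[1,-0.006,0,-0.001,0,0,0],[1,-0.012,0,-0.001,0,0,0],[1,-0.018,0,-0.001,0,0,0],[1,-0.024,0,-0.001,0,0,0],[1,-0.03,0,-0.001,0,0,0],[1,-0.03,0,-0.001,0,0,0]]' 50; python3 chk.py .012; python3 slip.py
```

```text
block front base pred [[263.1, 226.4], [275.9, 228.3]]
boundary at wedge x -0.0252 (expect -0.020)
boundary at wedge x -0.0234 (expect -0.020)
boundary at wedge x -0.0245 (expect -0.020)
time: 9.88
ee_pos: [0.5587, 0.0457, 0.0356]
eef_rot: [0.12, 0.993, 0.0, -0.002]
ft_force: [-12.3, 4.1, 13.2]
width: 0.0357
grip_force: 50.0
TCP in panel [-0.13    0.0003  0.    ] rel yaw deg 0.12 tilt [-0.26  0.08] z 0.0356
pred tip/band scene px from TCP [[256.2, 255.0], [269.5, 257.1], [258.3, 246.4], [271.4, 248.4]]
force [-11.6    3.34  12.99] [0.72 2.59 0.03] t 9.925 0.035787936449851135 49.997027199715376
block front base pred [[262.3, 229.0], [275.2, 230.9]]
boundary at wedge x -0.0238 (expect -0.020)
boundary at wedge x -0.0248 (expect -0.020)
boundary at wedge x -0.0231 (expect -0.020)
```

```bash
cat > rel.py <<'E'
from h import *
P=[.6848,.0141,-.2432]; s=cam("scene")
im0=cv2.cvtColor(cv2.imread("pics/scene0.png"),cv2.COLOR_BGR2GRAY).astype(np.float32); im1=cv2.cvtColor(s["pixels"],cv2.COLOR_RGB2GRAY).astype(np.float32)
def edge(im,y,x0,x1,z,sgn=1,k=21,Q=P):
    L=np.linspace(x0,x1,400); uv=proj(s,T(Q,np.c_[L,L*0+y,L*0+z])).astype(np.float32)
    v=cv2.remap(im,uv[:,:1],uv[:,1:],cv2.INTER_CUBIC)[:,0]; g=sgn*np.gradient(cv2.GaussianBlur(v[:,None],(1,k),0)[:,0]); g=np.clip(g,0,None)
    i=np.argmax(g); w=slice(max(0,i-40),i+40); return (L[w]*g[w]).sum()/g[w].sum()
ys=[-.085,-.075,-.065,-.055,.055,.065,.075,.085]
a=np.array([edge(im0,y,-.085,-.045,.038) for y in ys]); b=np.array([edge(im1,y,-.085,-.045,.038) for y in ys])
print("front edge x at z=38: before",(a*1e3).round(1),"now",(b*1e3).round(1),"mean shift mm",((b-a).mean()*1e3).round(2))
a2=np.array([edge(im0,y,.045,.085,.038,-1) for y in ys]); b2=np.array([edge(im1,y,.045,.085,.038,-1) for y in ys])
print("back edge before",(a2*1e3).round(1),"now",(b2*1e3).round(1))
p0=T(P,[[-.065,0,.038]])
print("dx per mm lift", [ (ray(s,proj(s,p0+[0,0,h]),.038)-p0)@[np.cos(P[2]),np.sin(P[2]),0] for h in (.001,.005)])
lab=cv2.cvtColor(s["pixels"],cv2.COLOR_RGB2LAB)[...,2].astype(np.float32)
bb=[edge(lab,y,-.15,-.09,.0273,1) for y in(-.01,-.005,0,.005,.01)]; print("blue front base in panel x",(np.array(bb)*1e3).round(1))
E
python3 rel.py
```

```text
front edge x at z=38: before [-69.9 -70.2 -69.2 -70.3 -67.9 -67.8 -67.6 -67.3] now [-72.  -71.2 -72.1 -71.1 -70.6 -69.9 -70.2 -69.7] mean shift mm -2.05
back edge before [64.6 65.5 63.5 64.5 67.3 65.8 66.3 67.5] now [64.1 65.2 65.5 64.1 67.  67.3 67.1 67.3]
dx per mm lift [array([-0.00076405]), array([-0.00383663])]
blue front base in panel x [-113.8 -113.9 -114.2 -113.3 -113.6]
```

```bash
python3 -m pendant '[[1,0,0,-0.001,0,0,0],[1,0,0,-0.0018,0,0,0],[1,0,0,-0.0018,0,0,0],[1,0,0,-0.0018,0,0,0]]'; python3 chk.py .012; python3 rel.py
python3 - <<'E'
from h import *
t=cam("top"); s=cam("scene"); a=cv2.resize(t["pixels"][95:290,215:365],(400,520),interpolation=cv2.INTER_CUBIC); b=cv2.resize(s["pixels"][200:300,210:310],(400,400),interpolation=cv2.INTER_CUBIC); b=np.vstack([b,np.zeros((120,400,3),np.uint8)])
cv2.imwrite("pics/ab2.png",np.clip(np.hstack([a,b])[:,:,::-1]*1.6,0,255))
E
```

```text
time: 10.52
ee_pos: [0.5603, 0.0445, 0.0357]
eef_rot: [0.121, 0.993, -0.0, -0.0]
ft_force: [-1.6, 0.6, -2.8]
width: 0.0355
grip_force: 50.0
TCP in panel [-0.128  -0.0006  0.    ] rel yaw deg 0.06 tilt [-0.03 -0.01] z 0.0358
pred tip/band scene px from TCP [[255.7, 255.6], [269.0, 257.6], [257.7, 246.9], [270.9, 248.9]]
force [-2.02 -0.05 -3.8 ] [0.27 0.62 0.06] t 10.575 0.035974349605882666 49.99653615988791
front edge x at z=38: before [-69.9 -70.2 -69.2 -70.3 -67.9 -67.8 -67.6 -67.3] now [-72.2 -72.9 -72.2 -71.4 -70.8 -70.5 -70.9 -70.4] mean shift mm -2.63
back edge before [64.6 65.5 63.5 64.5 67.3 65.8 66.3 67.5] now [64.  65.  65.1 64.4 66.5 67.3 65.9 67. ]
dx per mm lift [array([-0.00076405]), array([-0.00383663])]
blue front base in panel x [-112.3 -111.9 -111.9 -112.  -112. ][ WARN:0@4.603] global loadsave.cpp:1063 imwrite_ Unsupported depth image for selected encoder is fallbacked to CV_8U.
```

View pics/ab2.png

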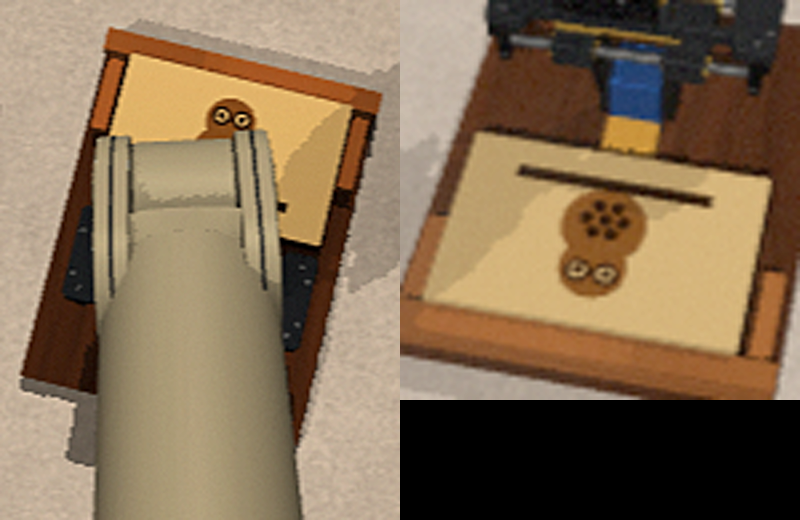

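```bash
python3 -m pendant '[[1,0.001,0,0.0005,0,0,0],[1,0.001,0,0.0009,0,0,0],[1,0.001,0,0.0009,0,0,0],[1,0.001,0,0.0009,0,0,0],[1,0.001,0,0.0009,0,0,0]]'; python3 chk.py .012; python3 rel.py
```

```text
time: 11.35
ee_pos: [0.5605, 0.0444, 0.036]
eef_rot: [0.121, 0.993, 0.0, 0.0]
ft_force: [-0.3, 0.3, -3.1]
width: 0.0356
grip_force: 50.0
TCP in panel [-0.128  -0.0005  0.    ] rel yaw deg 0.05 tilt [ 0.02 -0.  ] z 0.036
pred tip/band scene px from TCP [[255.7, 255.6], [269.0, 257.7], [257.8, 246.9], [270.9, 248.9]]
force [ 0.42 -0.05 -2.5 ] [-0.14  0.16 -0.09] t 11.4 0.035243986906790765 49.99879617244005
front edge x at z=38: before [-69.9 -70.2 -69.2 -70.3 -67.9 -67.8 -67.6 -67.3] now [-72.3 -73.  -72.5 -73.4 -71.  -70.5 -71.2 -70.3] mean shift mm -2.99
back edge before [64.6 65.5 63.5 64.5 67.3 65.8 66.3 67.5] now [64.  64.5 65.3 64.5 67.1 67.1 67.1 66.9]
dx per mm lift [array([-0.00076405]), array([-0.00383663])]
blue front base in panel x [-112.4 -111.9 -112.  -112.3 -112.5]
```

The force shows the wedge is barely resting on the board, so I'll press it down a little more.

```bash
python3 -m pendant '[[1,0,0,0.001,0,0,0],[1,0,0,0.0018,0,0,0],[1,0,0,0.0018,0,0,0],[1,0,0,0.0018,0,0,0],[1,0,0,0.0018,0,0,0]]'; python3 chk.py .012
```

```text
time: 12.08
ee_pos: [0.5605, 0.0445, 0.0357]
eef_rot: [0.121, 0.993, 0.0, 0.0]
ft_force: [-1.3, -1.2, 3.6]
width: 0.0358
grip_force: 50.0
TCP in panel [-0.128  -0.0005  0.    ] rel yaw deg 0.06 tilt [0.02 0.01] z 0.0357
pred tip/band scene px from TCP [[255.7, 255.6], [269.0, 257.6], [257.8, 246.9], [270.9, 248.9]]
force [-1.02 -1.08  3.38] [-0.19  0.59 -0.04] t 12.125 0.035435006737637956 49.998114220798016
```

```bash
python3 -m pendant '[[1,0,0,0.0005,0,0,0],[1,0,0,0.0005,0,0,0],[1,0,0,0.0005,0,0,0],[1,0,0,0.0005,0,0,0]]'; python3 rel.py | head -2; python3 -c "
from bench import r
print(r.close_job())"
```

```text
time: 12.62
ee_pos: [0.5605, 0.0445, 0.0356]
eef_rot: [0.121, 0.993, 0.0, 0.0]
ft_force: [-2.1, -1.2, 6.2]
width: 0.0356
grip_force: 50.0
front edge x at z=38: before [-69.9 -70.2 -69.2 -70.3 -67.9 -67.8 -67.6 -67.3] now [-72.2 -72.4 -72.2 -71.9 -70.4 -70.1 -70.9 -70.3] mean shift mm -2.54
back edge before [64.6 65.5 63.5 64.5 67.3 65.8 66.3 67.5] now [64.1 64.7 65.5 64.2 66.5 67.2 67.1 67.1]
the job is handed in; nothing more can be done
None
```

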